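Lay out the modules on a control-box rail

TASK

Lay out the control box's mounting rail in the order in which the power flows: in the free space between the rotary main switch and the terminal strip, set the circuit breaker onto the rail next to the main switch, the power supply next to the breaker, and the contactor between the power supply and the terminal strip, each seated upright and square on the rail with about a centimetre of air on either side. Then set the auxiliary contact block centred and square on top of the contactor, its two rows of screws on the same sides as the contactor's. Leave the multimeter, the solder reel and the screwdriver where they are.

Things in the scene. Friction and masses are not known exactly. Their poses are not given: they have to be found in the camera images.
- rail: Fixed bare-metal mounting plate, 110 x 330 x 2.5 mm, flat on the bench, with a 35 mm wide, 310 mm long steel rail down its middle; the rail's rim, on which modules rest, is 10 mm above the bench. Origin: centre of the plate's underside. y runs along the rail, x across, z up.
- mainswitch_center (a point): Rotary main switch, fixed on the rail near either end: grey stepped housing, 54 mm along the rail, 90 mm across, a round black turn-handle on top; its top is 86 mm above the bench. Point: centre of its housing, 36 mm above the bench; y along the rail.
- terminals_center (a point): Row of eight thin grey screw terminals between two white end brackets, fixed on the rail near the other end: 54 mm along the rail, 62 mm across, top 48 mm above the bench. Point: its centre, 26 mm above the bench; y along the rail. 171 to 179 mm are free between it and the main switch.
- breaker_center (a point): Loose breaker, white, narrow, black toggle on top (11 mm): 90 (x) x 36 (y) x 64 mm, 0.22 kg. Shoulders 42 mm above its underside; above them a nose 45 mm wide in x: grip that across x. A 46 mm wide slot along y, 6 mm deep, mouth flared to 52, goes over the rail; seated, the underside is 4 mm above the bench. Point: mid-height, 32 mm above the underside; x across the rail; may be turned half round.
- psu_center (a point): Loose power supply, the widest module, grey, dark vent slots and a white label on top: 90 (x) x 54 (y) x 64 mm, 0.26 kg. Shoulders at 42 mm, nose 45 mm wide in x to grip across x, slot below and seated height as the breaker's. Point: mid-height, 32 mm above the underside; x across the rail; may be turned half round.
- contactor_center (a point): Loose contactor, the tallest module, black, small white window in its flat top: 78 (x) x 45 (y) x 76 mm, 0.34 kg. Shoulders at both x ends at 46 mm with four screws and grey barriers (to 51 mm); above them a nose 44 mm wide in x to grip across x. Slot and seated height as the breaker's. Point: mid-height, 38 mm above the underside; x across the rail; may be turned half round.
- aux_center (a point): Loose auxiliary contact block, the smallest, black: 44 (x) x 42 (y) x 38 mm, 0.06 kg, flat underside. Low steps (16 mm, barriers to 20 mm) with four screws at both x ends; between them a nose 26 mm wide in x, white label on top: grip it across x. It stands on the contactor's top, x along the contactor's x. Point: its centre, 19 mm above the underside; may be turned half round.
- meter: Bystander: yellow multimeter, 165 x 82 x 40 mm, lying loose to the left of the rail. Origin: centre of its underside; x along its length.
- reel: Bystander: small reel of solder with black flanges, standing on end, loose, 52 mm in diameter, 40 mm high. Origin: centre of its underside.
- driver: Bystander: screwdriver with a black handle, 190 mm long, lying loose to the right of the rail, its length along its x.
Mind the look-alikes: they are no part of the job. Leave any orange or red look-alike of the part that bears contactor_center alone. Leave any red or turquoise look-alike of the part that bears breaker_center alone.

How it is judged:
At the end, for the whole second after the job is handed in: On the rail, seated, upright, square within 8 deg: main switch, breaker, power supply, contactor, terminal strip in this order, each gap 2 to 20 mm; the auxiliary block on top of the contactor, centred within 10 mm, square within 10 deg; all released and at rest (z of breaker_center in the frame of rail between 0.034 and 0.039 m and x of breaker_center in the frame of rail between -0.009 and 0.009 m and angle between the x axis of each of breaker_center, psu_center, contactor_center and the x axis of rail, either way round below 0.14 rad and angle between each of breaker_center, psu_center, contactor_center, aux_center's own z axis and vertical below 0.08 rad and z of psu_center in the frame of rail between 0.034 and 0.039 m and x of psu_center in the frame of rail between -0.009 and 0.009 m and z of contactor_center in the frame of rail between 0.04 and 0.045 m and x of contactor_center in the frame of rail between -0.009 and 0.009 m and horizontal distance between breaker_center and mainswitch_center between 0.047 and 0.065 m and horizontal distance between psu_center and breaker_center between 0.047 and 0.065 m and horizontal distance between contactor_center and psu_center between 0.0515 and 0.0695 m and horizontal distance between contactor_center and terminals_center between 0.0515 and 0.0695 m and horizontal distance between aux_center and contactor_center below 0.01 m and z of aux_center in the frame of contactor_center between 0.054 and 0.06 m and angle between the x axis of aux_center and the x axis of contactor_center, either way round below 0.17 rad and linear speed of each of breaker, psu, contactor, aux below 0.01 m/s); the robot touches nothing.
It fails at once if the multimeter is pushed out of its place (over 30 mm) (distance of meter from where it was at the start of the episode above 0.03 m).
It fails at once if the solder reel is pushed out of its place (over 30 mm) (distance of reel from where it was at the start of the episode above 0.03 m).
It fails at once if the screwdriver is pushed out of its place (over 30 mm) (distance of driver from where it was at the start of the episode above 0.03 m).
It also fails if it takes over 90 s, if anything falls off the work surface, if the arm or the gripper's body presses on something with over 40 N, if the wrist force passes 120 N, or if a joint passes its speed limit or range.

ROBOT

A 7-joint arm with a two-finger parallel gripper is mounted at the origin on the work surface. World frame = base frame: x ahead of the robot, y to its left, z up, the work surface at z = 0. Lengths are in m, angles in rad, forces in N, time in s.
With the tool pointing down it reaches from about 0.35 to 0.9 m from the base axis. Payload 8.1 kg.
Tool frame: the origin (TCP) lies on the centre line of the jaws, within the pads' length; the fingertips stand 11 mm ahead of it and the grasp point (between the pads) lies 8 mm behind it; z points along the fingers, y is the line along which they close (so a half turn about z gives the same grasp; the last joint's range is limited). The gripper opens to 85 mm and grips with 20 to 120 N. Pads are 22 mm wide; open, the fingers measure 114 mm over their backs; the gripper's body (76 mm by 85 mm) begins 54 mm behind the grasp point. The pads swing forward as they close: fully open they stand 13 mm farther back than shut.
Start: joints at [1.187, 0.434, 0.025, 1.573, -0.012, 1.134, -0.075], TCP at [0.173, -0.601, 0.242] pointing down, gripper open.
Joint ranges: [-2.62, 2.62], [-0.44, 2.09], [-1.27, 1.32], [0.08, 2.57], [-1.32, 4.46], [0.12, 2], [-2.74, 2.74]. Speed limits (rad/s): [2.22, 2.22, 3.01, 3.01, 3.14, 3.14, 3.14].

INTERFACE

Orientations are given as a unit quaternion [x, y, z, w].
In Python, from workcell import env gives the robot as it stands.
- The arm moves only by the tool arm_command, never from a script. Its argument "motion" is a list of rows, each a list of 3 entries, a list of its own where there are three numbers: the shift along the tool's x, y, z in m, then the turn, a rotation vector about the tool's x, y, z in rad, then the opening, from -1 (shut) to 1 (fully open), so that 0 is half open. A call has 1 to 5 rows; each row is the pose to reach, as a shift and turn from the pose commanded when the call began, along the tool's axes at that moment; what a row does not reach only later rows make up. A row lasts 1/12 s, in which the tool goes at most 41.7 mm and 7.16 degrees, less where a joint would pass 70% of its speed; a pose out of reach is approached as far as the arm can. A call with a gripper value outside its range is refused whole. The fingers move at their own pace and stop on an object; "newtons" is the grip in N (left out, the last holds). Time passes only in rows, so rows that repeat a pose let the fingers close. It gives the time, the measured TCP pose, the force, the opening and the grip force at its end, in the units of the state.
- env.state(): the state, without advancing time (a new reading comes with each control period).
- env.camera(name): name is "side" or "top"; returns the picture (480x640x3 uint8, red, green, blue); there is no depth.
- env.camera_model(name): a dict with "fov_y" (degrees; the focal length in pixels is half the picture's height over the tangent of half this angle, whatever the lens; pixels are square), "cx", "cy" (the principal point, pixels), "R" (3x3) and "t" (3): a world point X has camera coordinates R X + t. Camera axes: x right, y down, z forward; pixel columns grow to the right and rows downward; lengths in m; the calibration is good to about 2 mm. A picture is of the moment at which its call begins. camera_model takes no time and is no camera call.
- env.finish_job(): hands the job in; it is judged then, once.
The state is a dict: "time_s": time; "joints": joint angles; "joint_velocities": joint speeds; "joint_torque": joint torques, N m; "position": TCP position; "orientation": TCP orientation; "force": force on the tool from outside, world axes, zero at the start; "wrist_torque": the same for the moment, N m; "grip_width": opening from 0.0 (shut) to 1.0 (fully open); "grasp_force": force on a finger pad.
Only numpy, scipy, OpenCV 4.12 (cv2) and the standard library are available. Lean on these libraries where they do the work, as an engineer would, in place of code of your own. Each camera call takes 0.05 s, during which the arm holds its last target. There are 200 camera calls.

## Working session

There is one attempt and no reset: what is moved stays moved. The work goes in short steps, Python scripts to look and compute and a tool call to move; the robot and the scene stay as the last step left them, time stands still between calls to the robot, and variables do not carry over. Pictures are saved under pics/ and viewed, at most 14 in all, crops included, and the job is handed in when it is done.

Besides the shell and the picture viewer there is one more tool, called after "Emit:" as a command line: name --argument value ..., lists and objects as JSON in quotes. arm_command: Moves the arm, as the interface text tells. Its arguments: {"type":"object","properties":{"motion":{"type":"array","items":{"type":"array"}},"newtons":{"type":"number"}},"required":["motion"]}

```bash
mkdir -p pics; ls; python3 - <<'E'
from workcell import env
import cv2
s=env.state();print({k:s[k] for k in('time_s','position','orientation','grip_width')})
for n in('top','side'):
    cv2.imwrite(f'pics/{n}0.png',env.camera(n)[:,:,::-1]);print(n,env.camera_model(n))
E
```

```text
pics
{'time_s': 0.0, 'position': array([ 0.17298986, -0.60004741,  0.24150184]), 'orientation': array([ 9.90168502e-01,  1.39877277e-01, -1.81457569e-04, -8.07780675e-04]), 'grip_width': 1.0011742862537167}
top {'fov_y': 56.24695098532371, 'cx': 322.24992910030664, 'cy': 246.64222502432312, 'R': array([[-0.01950147, -0.9997919 , -0.00598796],
       [-0.99012334,  0.02014385, -0.13874433],
       [ 0.13883608,  0.00322311, -0.99031013]]), 't': array([0.025995  , 0.45834171, 0.9513966 ])}
side {'fov_y': 48.247584728128594, 'cx': 321.8915842964705, 'cy': 248.33045338937526, 'R': array([[-0.94380609, -0.33037771,  0.00897949],
       [-0.17815954,  0.48569741, -0.85577871],
       [ 0.2783689 , -0.80928894, -0.51726411]]), 't': array([0.44411768, 0.13420386, 1.17381276])}
```

View pics/top0.png

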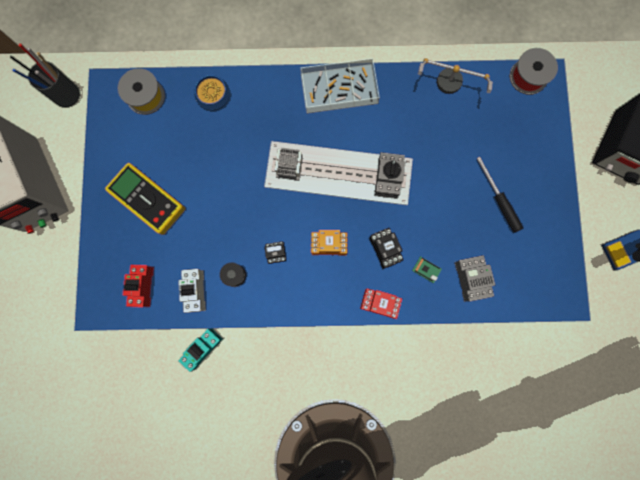

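View pics/side0.png

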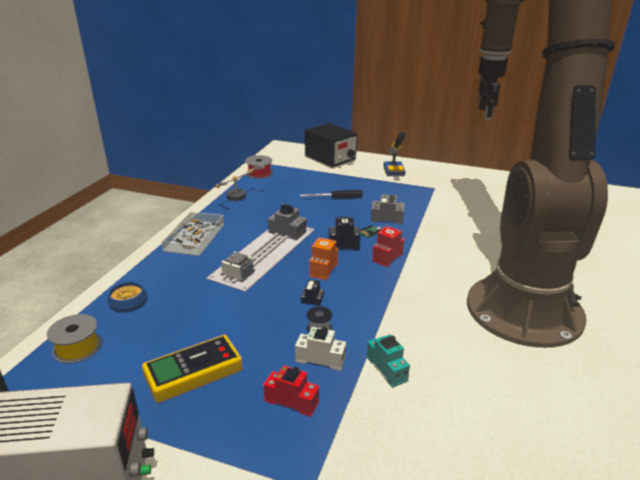

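```bash
cat > h.py <<'E'
import numpy as np,cv2
from workcell import env
def cam(n):
    m=env.camera_model(n);return m,240/np.tan(np.radians(m['fov_y']/2))
def cast(n,px,z):
    m,f=cam(n);px=np.atleast_2d(np.asarray(px,float));R=np.array(m['R']);t=np.array(m['t'])
    d=np.c_[(px[:,0]-m['cx'])/f,(px[:,1]-m['cy'])/f,np.ones(len(px))]@R
    C=-R.T@t;return (C+d*((z-C[2])/d[:,2])[:,None])[:,:2]
def proj(n,X):
    m,f=cam(n);c=np.atleast_2d(X)@np.array(m['R']).T+m['t'];return c[:,:2]/c[:,2:]*f+[m['cx'],m['cy']]
def notblue(img):
    h=cv2.cvtColor(img,cv2.COLOR_RGB2HSV);b=((h[...,0]>95)&(h[...,0]<125)&(h[...,1]>120)&(h[...,2]>60))
    return (~b).astype(np.uint8)
def blob(mask,px):
    n,l,s,c=cv2.connectedComponentsWithStats(mask,connectivity=4);return (l==l[px[1],px[0]]).astype(np.uint8)
def fit(n,mask,px,z):
    k=cv2.findContours(blob(mask,px),cv2.RETR_EXTERNAL,cv2.CHAIN_APPROX_NONE)[0]
    c=max(k,key=len)[:,0];w=cast(n,c,z)
    return cv2.minAreaRect((w*1000).astype(np.float32)),w
E
python3 - <<'E'
from h import *
img=cv2.imread('pics/top0.png');rgb=img[:,:,::-1].copy()
m=notblue(rgb)
for k,p,z in(('plate',(340,185),.0025),('breaker',(191,280),.021),('psu',(476,279),.021),('contactor',(386,247),.023),('aux',(275,252),.01),('reel',(232,274),.02)):
    r,_=fit('top',m,p,z);b=cv2.boxPoints(r);e=[b[1]-b[0],b[2]-b[1]];L=max(e,key=np.linalg.norm)
    print(k,np.round(r[0],1),np.round(r[1],1),'long axis deg',round(np.degrees(np.arctan2(L[1],L[0]))%180,1))
cr=lambda x,y,w,h,s:cv2.resize(img[y:y+h,x:x+w],None,fx=s,fy=s,interpolation=cv2.INTER_CUBIC)
a=cr(260,135,160,75,5);b=np.hstack([cr(x-25,y-27,50,54,4) for x,y in((191,290),(476,279),(386,247),(275,252))])
cv2.imwrite('pics/c1.png',np.vstack([a,b]))
E
```

```text
plate [638.1 -23.8] [335.5 119.7] long axis deg 81.5
breaker [370.5 305.7] [95.5 57.2] long axis deg 4.8
psu [ 384.6 -317.5] [94.4 76.9] long axis deg 10.6
contactor [ 456.2 -125.3] [81.6 56.7] long axis deg 21.4
aux [451.8 123.6] [45.9 43.9] long axis deg 7.7
reel [403.7 215.6] [53.2 55.1] long axis deg 90.3
```

View pics/c1.png

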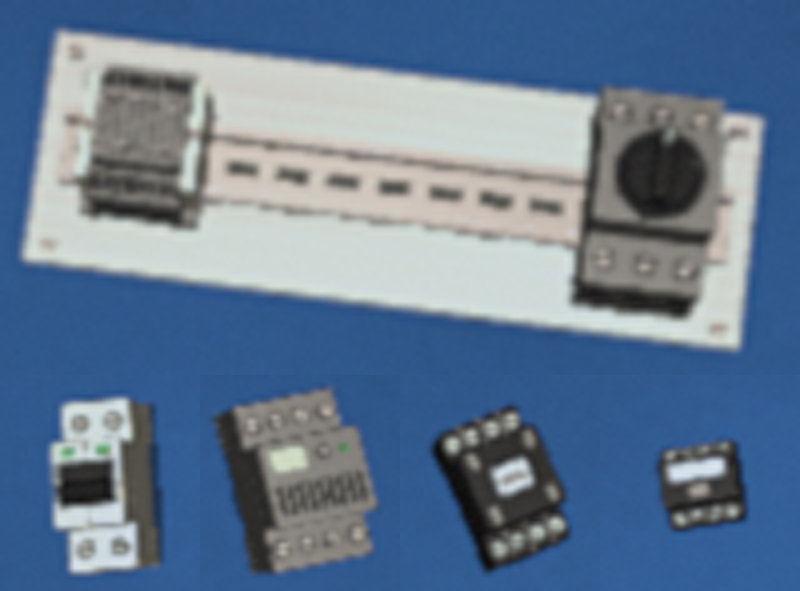

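```bash
python3 - <<'E'
from h import *
def W(pts,o,off,s,z): return cast('top',(np.array(pts,float)+.5-np.array(off))/s-.5+np.array(o),z)*1000
def rep(k,w):
    # corners TL TR BR BL in image; object x ~ image vertical (world x), BL->TL
    x=(w[0]-w[3]+w[1]-w[2])/2;y=(w[0]-w[1]+w[3]-w[2])/2
    print(k,np.round(w.mean(0),1),'size x,y',np.round([np.linalg.norm(x),np.linalg.norm(y)],1),'ang x',round(np.degrees(np.arctan2(x[1],x[0])),1),'ang y-90',round(np.degrees(np.arctan2(y[1],y[0]))-90,1))
    return w.mean(0),x/np.linalg.norm(x),y/np.linalg.norm(y)
c,x,y=rep('plate',W([(58,28),(765,117),(740,350),(22,263)],(260,135),(0,0),5,.0025))
for n,p,z in(('ms base L',(574,303),.004),('ms base bot',(690,316),.004),('term R bot',(198,227),.004),('term bot L',(84,215),.004)):
    d=W([p],(260,135),(0,0),5,z)[0]-c;print(n,np.round([d@x,d@y],1))
D={'brk':((166,263),(0,375),[(57,440),(122,444),(117,524),(52,528)],.064,[(62,403),(132,398),(133,567),(70,573)],.042),
'psu':((451,252),(200,375),[(257,443),(355,427),(377,507),(277,527)],.064,[(237,412),(333,388),(373,553),(275,572)],.042),
'con':((361,220),(400,375),[(460,452),(540,425),(567,493),(490,527)],.076,[(440,437),(515,405),(567,537),(492,570)],.048),
'aux':((250,225),(600,375),[(662,455),(737,448),(745,495),(668,507)],.038,[(668,452),(733,441),(742,520),(675,530)],.018)}
for k,(o,f,a,za,b,zb) in D.items(): rep(k+' nose',W(a,o,f,4,za));rep(k+' shldr',W(b,o,f,4,zb))
E
```

```text
plate [635.5 -24.2] size x,y [112.7 331.6] ang x -8.6 ang y-90 -8.5
ms base L [-43.7 -87.9]
ms base bot [ -43.  -141.2]
term R bot [-30.3  87.7]
term bot L [-31.4 140.6]
brk nose [368.7 300.9] size x,y [43.8 34.1] ang x -2.1 ang y-90 -1.2
brk shldr [369.2 301. ] size x,y [90.7 35.7] ang x 2.7 ang y-90 3.6
psu nose [ 383.7 -311.7] size x,y [43.9 53. ] ang x 10.6 ang y-90 9.1
psu shldr [ 382.7 -312.7] size x,y [88.6 53.6] ang x 9.7 ang y-90 11.3
con nose [ 454.5 -123.3] size x,y [40.3 44.3] ang x 19.4 ang y-90 20.1
con shldr [ 451.6 -121.3] size x,y [76.7 44.3] ang x 19.1 ang y-90 22.3
aux nose [452.8 119. ] size x,y [27.5 41.6] ang x 7.7 ang y-90 6.0
aux shldr [450.2 120.3] size x,y [44.2 37. ] ang x 5.5 ang y-90 8.0
```

Top crop: white breaker (191,290), grey PSU (476,279), black contactor (386,247) and black aux (275,252). Of the look-alikes, the red (137,286) and turquoise (200,350) breakers and the orange (329,242) and red (381,303) contactors are excluded by colour. The main switch (391,172) is at the right end of the rail and the terminals (288,163) at the left.

```bash
cat > plan.py <<'E'
import sys,numpy as np
from scipy.spatial.transform import Rotation as Ro
from workcell import env
# waypoints: x,y,z(mm), tool-y yaw(deg)  -> calls (shift mm in tool axes, rotvec)
s=env.state();p=np.array(s['position'])*1000;r=Ro.from_quat(s['orientation'])
print('t',round(s['time_s'],2),'pos',p.round(1),'yaw',round(np.degrees(np.arctan2(*r.as_matrix()[1::-1,1])),2),'tilt z',r.as_matrix()[:,2].round(3),'F',np.round(s['force'],1),'w',round(s['grip_width'],3),'gf',round(s['grasp_force'],1))
for a in sys.argv[1:]:
    x,y,z,w=map(float,a.split(','));T=np.array([x,y,z]);c,q=np.cos(np.radians(w)),np.sin(np.radians(w))
    G=Ro.from_matrix(np.array([[-q,c,0],[c,q,0],[0,0,-1]]))
    dv=(r.inv()*G).as_rotvec();n=int(max(1,np.ceil(np.linalg.norm(T-p)/200),np.ceil(np.degrees(np.linalg.norm(dv))/35)))
    for i in range(n):
        d=r.inv().apply((T-p)/(n-i));v=(r.inv()*G).as_rotvec()/(n-i)
        d=d.round(0)if i<n-1 else d.round(1);v=v.round(3)
        print((d/1000).round(4).tolist(),v.tolist());p=p+r.apply(d);r=r*Ro.from_rotvec(v)
E
python3 plan.py 383,-312,130,10.3
```

```text
t 0.1 pos [ 173.  -600.1  241.6] yaw -73.91 tilt z [-0.001  0.001 -1.   ] F [ 0.6 -0.3 -1.2] w 0.997 gf 0.0
[0.094, -0.073, 0.037] [-0.0, -0.0, -0.49]
[0.117, -0.02, 0.037] [-0.0, -0.001, -0.49]
[0.1127, 0.0373, 0.0378] [-0.001, -0.0, -0.49]
```

Emit:
arm_command --motion '[[[0.094,-0.073,0.037],[0,0,-0.49],1],[[0.094,-0.073,0.037],[0,0,-0.49],1],[[0.094,-0.073,0.037],[0,0,-0.49],1],[[0.094,-0.073,0.037],[0,0,-0.49],1],[[0.094,-0.073,0.037],[0,0,-0.49],1]]' --newtons 40

```text
time_s: 0.52
position: [0.245, -0.5016, 0.2045]
orientation: [0.925, 0.381, 0.0, -0.001]
force: [0.1, -1.0, -0.5]
grip_width: 1.003
grasp_force: 0.0
```

Emit:
arm_command --motion '[[[0.117,-0.02,0.037],[0,0,-0.49],1],[[0.117,-0.02,0.037],[0,0,-0.49],1],[[0.117,-0.02,0.037],[0,0,-0.49],1],[[0.117,-0.02,0.037],[0,0,-0.49],1],[[0.117,-0.02,0.037],[0,0,-0.49],1]]'

```text
time_s: 0.93
position: [0.3141, -0.4072, 0.1678]
orientation: [0.806, 0.592, 0.0, -0.001]
force: [-0.9, -0.5, 0.5]
grip_width: 1.003
grasp_force: 0.0
```

```bash
python3 plan.py 383,-312,130,10.3
```

```text
t 0.93 pos [ 314.1 -407.2  167.8] yaw -17.45 tilt z [-0.     0.001 -1.   ] F [-0.9 -0.5  0.5] w 1.003 gf 0.0
[0.1114, 0.0372, 0.0379] [-0.001, -0.001, -0.484]
```

Emit:
arm_command --motion '[[[0.111,0.037,0.038],[0,0,-0.484],1],[[0.111,0.037,0.038],[0,0,-0.484],1],[[0.111,0.037,0.038],[0,0,-0.484],1],[[0.111,0.037,0.038],[0,0,-0.484],1],[[0.111,0.037,0.038],[0,0,-0.484],1]]'

```text
time_s: 1.35
position: [0.383, -0.3138, 0.1299]
orientation: [0.643, 0.766, 0.0, -0.0]
force: [-0.1, -0.6, -0.8]
grip_width: 0.997
grasp_force: 0.0
```

```bash
python3 plan.py 383,-312,57,10.3; python3 - <<'E'
from h import *
a=cv2.resize(env.camera('top')[210:330,400:560,::-1],None,fx=2.5,fy=2.5,interpolation=2)
b=cv2.resize(env.camera('side')[120:240,320:480,::-1],None,fx=2.5,fy=2.5,interpolation=2)
cv2.imwrite('pics/p1.png',np.hstack([a,b]))
E
```

```text
t 1.35 pos [ 383.  -313.8  129.9] yaw 10.03 tilt z [-0.  0. -1.] F [-0.1 -0.6 -0.8] w 0.997 gf 0.0
[0.0018, 0.0003, 0.0729] [-0.0, -0.0, -0.005]
```

View pics/p1.png

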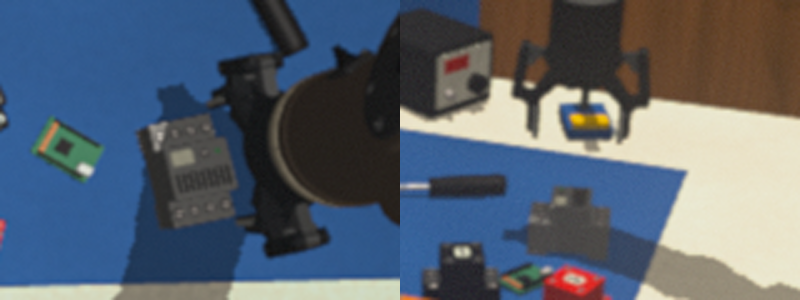

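The gripper straddles the PSU, with its nose at about crop (203,165), which matches the estimate. Descending.

Emit:
arm_command --motion '[[[0.002,0,0.04],[0,0,-0.005],1],[[0.002,0,0.073],[0,0,-0.005],1],[[0.002,0,0.073],[0,0,-0.005],1]]'

```text
time_s: 1.7
position: [0.3781, -0.3127, 0.0532]
orientation: [0.645, 0.764, -0.001, -0.003]
force: [-0.7, 0.7, -0.1]
grip_width: 0.994
grasp_force: 0.0
```

Emit:
arm_command --motion '[[[0,0,0],[0,0,0],-1],[[0,0,0],[0,0,0],-1],[[0,0,0],[0,0,0],-1],[[0,0,0],[0,0,0],-1],[[0,0,0],[0,0,0],-1]]'

```text
time_s: 2.12
position: [0.3829, -0.3134, 0.0594]
orientation: [0.642, 0.767, -0.0, 0.002]
force: [-1.6, -1.0, 6.0]
grip_width: 0.512
grasp_force: 40.6
```

```bash
python3 plan.py 383,-312,160,10.3 
```

```text
t 2.12 pos [ 382.9 -313.4   59.4] yaw 10.15 tilt z [ 0.002 -0.003 -1.   ] F [-1.6 -1.   6. ] w 0.512 gf 40.6
[0.0011, 0.0005, -0.1006] [0.002, 0.003, -0.003]
```

Emit:
arm_command --motion '[[[0,0,-0.03],[0,0,0],-1],[[0,0,-0.065],[0,0,0],-1],[[0,0,-0.1],[0,0,0],-1],[[0,0,-0.1],[0,0,0],-1]]' --newtons 60

```text
time_s: 2.45
position: [0.3853, -0.314, 0.1644]
orientation: [0.641, 0.767, 0.0, 0.005]
force: [0.9, -1.0, -3.6]
grip_width: 0.509
grasp_force: 66.3
```

```bash
python3 plan.py 634.8,-28.7,150,-8.55 
```

```text
t 2.45 pos [ 385.3 -314.   164.4] yaw 10.21 tilt z [ 0.009 -0.007 -1.   ] F [ 0.9 -1.  -3.6] w 0.509 gf 66.3
[0.118, 0.148, 0.007] [0.004, 0.003, 0.164]
[0.1412, 0.1266, 0.0075] [0.005, 0.004, 0.163]
```

Emit:
arm_command --motion '[[[0.118,0.148,0],[0,0,0.164],-1],[[0.118,0.148,0],[0,0,0.164],-1],[[0.118,0.148,0],[0,0,0.164],-1],[[0.118,0.148,0],[0,0,0.164],-1],[[0.118,0.148,0],[0,0,0.164],-1]]'

```text
time_s: 2.87
position: [0.5095, -0.1656, 0.1585]
orientation: [0.701, 0.713, 0.001, 0.001]
force: [0.5, 1.0, -3.2]
grip_width: 0.511
grasp_force: 66.2
```

Emit:
arm_command --motion '[[[0.141,0.127,0],[0,0,0.163],-1],[[0.141,0.127,0],[0,0,0.163],-1],[[0.141,0.127,0],[0,0,0.163],-1],[[0.141,0.127,0],[0,0,0.163],-1],[[0.141,0.127,0],[0,0,0.163],-1]]'

```text
time_s: 3.28
position: [0.6341, -0.0213, 0.1583]
orientation: [0.756, 0.654, 0.002, -0.0]
force: [0.3, 0.1, -1.9]
grip_width: 0.504
grasp_force: 66.2
```

```bash
python3 plan.py 634.8,-28.7,100,-8.55; python3 - <<'E'
from h import *
a=cv2.resize(env.camera('top')[120:240,260:420,::-1],None,fx=2.5,fy=2.5,interpolation=2)
b=cv2.resize(env.camera('side')[170:290,200:360,::-1],None,fx=2.5,fy=2.5,interpolation=2)
cv2.imwrite('pics/p2.png',np.hstack([a,b]))
E
```

```text
t 3.28 pos [634.1 -21.3 158.3] yaw -8.3 tilt z [ 0.003  0.003 -1.   ] F [ 0.3  0.1 -1.9] w 0.504 gf 66.2
[-0.0074, 0.0016, 0.0583] [0.002, -0.003, 0.004]
```

View pics/p2.png

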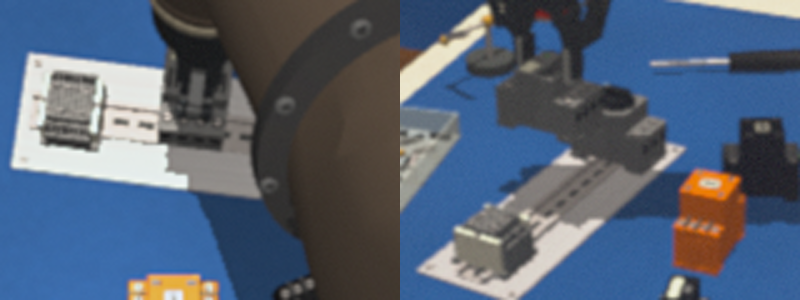

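The PSU is held upright over the rail, with the switch behind it and the terminals clear. Correcting the position, then lowering.

Emit:
arm_command --motion '[[[-0.007,0.002,0.03],[0.002,-0.003,0.004],-1],[[-0.007,0.002,0.058],[0.002,-0.003,0.004],-1],[[-0.007,0.002,0.058],[0.002,-0.003,0.004],-1],[[-0.007,0.002,0.058],[0.002,-0.003,0.004],-1]]'

```text
time_s: 3.72
position: [0.6311, -0.0347, 0.0987]
orientation: [0.759, 0.651, -0.003, -0.001]
force: [-0.4, 0.3, -2.7]
grip_width: 0.505
grasp_force: 66.1
```

```bash
python3 plan.py 634.8,-28.7,66,-8.55
```

```text
t 3.72 pos [631.1 -34.7  98.7] yaw -8.77 tilt z [-0.006 -0.003 -1.   ] F [-0.4  0.3 -2.7] w 0.505 gf 66.1
[0.0066, 0.0029, 0.0327] [-0.005, 0.004, -0.004]
```

Emit:
arm_command --motion '[[[0,0,0],[0,0,0],-1],[[0,0,0],[0,0,0],-1],[[0,0,0],[0,0,0],-1],[[0,0,0],[0,0,0],-1],[[0,0,0],[0,0,0],-1]]'

```text
time_s: 4.13
position: [0.6329, -0.034, 0.1002]
orientation: [0.759, 0.651, -0.001, 0.001]
force: [-0.2, 0.3, -2.4]
grip_width: 0.505
grasp_force: 66.1
```

```bash
python3 plan.py 634.8,-28.7,66,-8.55
```

```text
t 4.13 pos [632.9 -34.  100.2] yaw -8.72 tilt z [-0.001 -0.003 -1.   ] F [-0.2  0.3 -2.4] w 0.505 gf 66.1
[0.0056, 0.0011, 0.0342] [-0.001, 0.003, -0.003]
```

Emit:
arm_command --motion '[[[0.005,0.001,0.01],[-0.001,0.003,-0.003],-1],[[0.005,0.001,0.02],[-0.001,0.003,-0.003],-1],[[0.005,0.001,0.033],[-0.001,0.003,-0.003],-1],[[0.005,0.001,0.033],[-0.001,0.003,-0.003],-1],[[0.005,0.001,0.033],[-0.001,0.003,-0.003],-1]]'

```text
time_s: 4.55
position: [0.6333, -0.0292, 0.0645]
orientation: [0.758, 0.653, -0.001, -0.001]
force: [-0.3, 0.3, -3.6]
grip_width: 0.51
grasp_force: 67.0
```

```bash
python3 plan.py 634.8,-29.2,63,-8.55; python3 - <<'E'
from h import *
a=cv2.resize(env.camera('top')[120:240,260:420,::-1],None,fx=2.5,fy=2.5,interpolation=2)
b=cv2.resize(env.camera('side')[170:290,200:360,::-1],None,fx=2.5,fy=2.5,interpolation=2)
cv2.imwrite('pics/p3.png',np.hstack([a,b]))
E
```

```text
t 4.55 pos [633.3 -29.2  64.5] yaw -8.52 tilt z [-0.003  0.    -1.   ] F [-0.3  0.3 -3.6] w 0.51 gf 67.0
[0.0002, 0.0015, 0.0015] [-0.003, 0.0, 0.001]
```

View pics/p3.png

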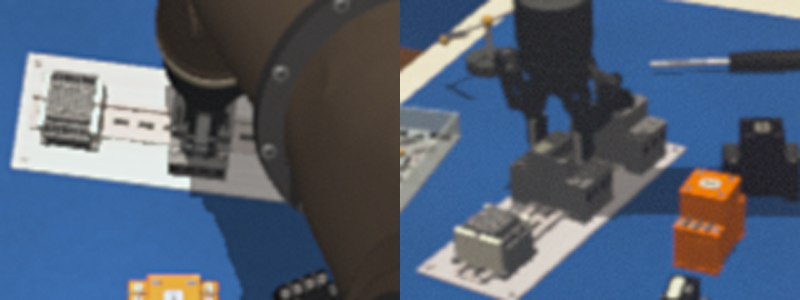

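The PSU is astride the rail between the switch and the terminals and nearly seated.

Emit:
arm_command --motion '[[[0,0.001,0.002],[0,0,0],-1],[[0,0.001,0.003],[0,0,0],-1],[[0,0.001,0.003],[0,0,0],-1],[[0,0.001,0.003],[0,0,0],-1]]'

```text
time_s: 4.98
position: [0.6353, -0.0295, 0.0635]
orientation: [0.758, 0.652, -0.0, -0.0]
force: [-1.0, 0.2, 0.6]
grip_width: 0.507
grasp_force: 67.4
```

```bash
python3 plan.py
```

```text
t 4.98 pos [635.3 -29.5  63.5] yaw -8.54 tilt z [-0.001  0.    -1.   ] F [-1.   0.2  0.6] w 0.507 gf 67.4
```

Emit:
arm_command --motion '[[[0,0,0],[0,0,0],1],[[0,0,0],[0,0,0],1],[[0,0,0],[0,0,0],1],[[0,0,0],[0,0,0],1]]'

```text
time_s: 5.32
position: [0.6353, -0.0295, 0.0634]
orientation: [0.758, 0.652, -0.0, -0.0]
force: [-0.8, -0.5, 0.2]
grip_width: 0.999
grasp_force: 0.0
```

Emit:
arm_command --motion '[[[0,0,-0.04],[0,0,0],1],[[0,0,-0.08],[0,0,0],1],[[0,0,-0.12],[0,0,0],1],[[0,0,-0.12],[0,0,0],1],[[0,0,-0.12],[0,0,0],1]]'

```text
time_s: 5.73
position: [0.6371, -0.0293, 0.1863]
orientation: [0.758, 0.652, 0.002, 0.002]
force: [-0.5, -1.7, -1.2]
grip_width: 1.002
grasp_force: 0.0
```

```bash
python3 plan.py 453,-122.3,140,20
```

```text
t 5.73 pos [637.1 -29.3 186.3] yaw -8.55 tilt z [ 0.005  0.    -1.   ] F [-0.5 -1.7 -1.2] w 1.002 gf 0.0
[-0.06, -0.084, 0.023] [0.002, 0.0, -0.249]
[-0.0368, -0.0964, 0.0226] [0.003, 0.001, -0.249]
```

Emit:
arm_command --motion '[[[-0.06,-0.084,0.023],[0,0,-0.249],1],[[-0.06,-0.084,0.023],[0,0,-0.249],1],[[-0.06,-0.084,0.023],[0,0,-0.249],1]]'

```text
time_s: 5.98
position: [0.5384, -0.0784, 0.1578]
orientation: [0.668, 0.744, -0.003, -0.002]
force: [0.0, -0.5, -0.8]
grip_width: 1.0
grasp_force: 0.0
```

Emit:
arm_command --motion '[[[-0.037,-0.096,0.023],[0,0,-0.249],1],[[-0.037,-0.096,0.023],[0,0,-0.249],1],[[-0.037,-0.096,0.023],[0,0,-0.249],1],[[-0.037,-0.096,0.023],[0,0,-0.249],1],[[-0.037,-0.096,0.023],[0,0,-0.249],1]]'

```text
time_s: 6.4
position: [0.4498, -0.1235, 0.1365]
orientation: [0.575, 0.818, -0.001, -0.001]
force: [1.2, 0.2, 0.4]
grip_width: 0.999
grasp_force: 0.0
```

Emit:
arm_command --motion '[[[0,0,0],[0,0,0],1],[[0,0,0],[0,0,0],1],[[0,0,0],[0,0,0],1]]'

```text
time_s: 6.65
position: [0.4526, -0.1219, 0.1375]
orientation: [0.573, 0.819, 0.0, -0.0]
force: [0.2, 0.2, -0.1]
grip_width: 1.0
grasp_force: 0.0
```

```bash
python3 plan.py 453,-122.3,66,20
```

```text
t 6.65 pos [ 452.6 -121.9  137.5] yaw 20.06 tilt z [-0.     0.001 -1.   ] F [ 0.2  0.2 -0.1] w 1.0 gf 0.0
[-0.0006, 0.0002, 0.0715] [0.0, -0.001, 0.001]
```

Emit:
arm_command --motion '[[[0,0,0.04],[0,0,0],1],[[0,0,0.068],[0,0,0],1],[[0,0,0.068],[0,0,0],1],[[0,0,0.068],[0,0,0],1]]'

```text
time_s: 6.98
position: [0.4509, -0.1218, 0.0689]
orientation: [0.573, 0.82, -0.001, -0.002]
force: [-0.4, -0.1, 0.8]
grip_width: 0.998
grasp_force: 0.0
```

Emit:
arm_command --motion '[[[0,0,0],[0,0,0],-1],[[0,0,0],[0,0,0],-1],[[0,0,0],[0,0,0],-1],[[0,0,0],[0,0,0],-1],[[0,0,0],[0,0,0],-1]]'

```text
time_s: 7.4
position: [0.4522, -0.1229, 0.071]
orientation: [0.574, 0.819, -0.0, 0.001]
force: [-2.3, 0.6, 12.8]
grip_width: 0.496
grasp_force: 59.8
```

```bash
python3 plan.py; python3 - <<'E'
from h import *
a=cv2.resize(env.camera('top')[120:240,260:420,::-1],None,fx=2.5,fy=2.5,interpolation=2)
b=cv2.resize(env.camera('side')[170:290,220:380,::-1],None,fx=2.5,fy=2.5,interpolation=2)
cv2.imwrite('pics/p4.png',np.hstack([a,b]))
E
```

```text
t 7.4 pos [ 452.2 -122.9   71. ] yaw 20.0 tilt z [ 0.001 -0.001 -1.   ] F [-2.3  0.6 12.8] w 0.496 gf 59.8
```

View pics/p4.png

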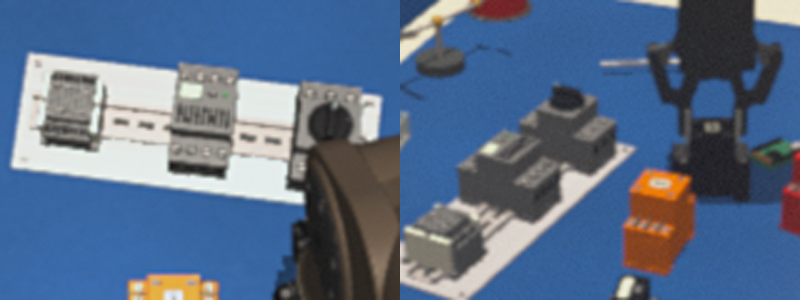

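The contactor is gripped, with its white window at crop (712,127). The PSU sits square on the rail.

Emit:
arm_command --motion '[[[0,0,-0.03],[0,0,0],-1],[[0,0,-0.065],[0,0,0],-1],[[0,0,-0.1],[0,0,0],-1],[[0,0,-0.1],[0,0,0],-1],[[0,0,-0.1],[0,0,0],-1]]'

```text
time_s: 7.92
position: [0.4526, -0.1231, 0.1715]
orientation: [0.574, 0.819, 0.0, 0.002]
force: [-0.5, -0.7, -3.5]
grip_width: 0.503
grasp_force: 64.7
```

```bash
python3 plan.py 642.9,30.5,172,-8.55;python3 - <<'E'
from h import *
cv2.imwrite('pics/top_f5.png',env.camera('top')[:,:,::-1]);i=cv2.imread('pics/top_f5.png')
cv2.imwrite('pics/p5.png',cv2.resize(i[130:210,260:420],None,fx=5,fy=5,interpolation=2))
E
```

```text
t 7.92 pos [ 452.6 -123.1  171.5] yaw 19.95 tilt z [ 0.003 -0.002 -1.   ] F [-0.5 -0.7 -3.5] w 0.503 gf 64.7
[0.04, 0.116, -0.0] [0.002, 0.001, 0.249]
[0.0667, 0.102, -0.0002] [0.001, 0.001, 0.248]
```

View pics/p5.png

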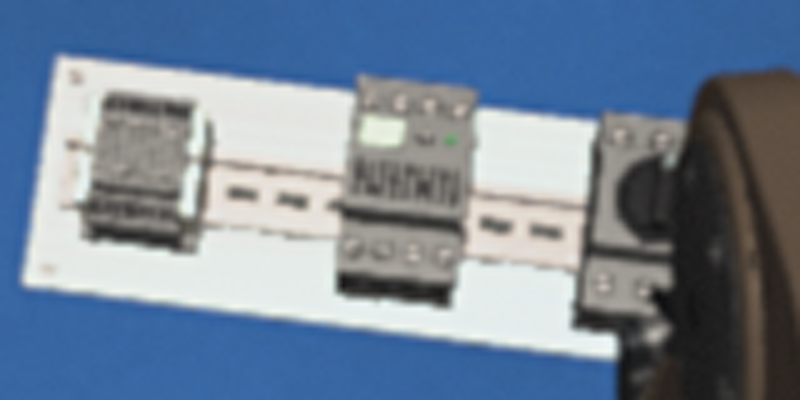

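PSU on the rail: shoulder corners at about (359,77), (476,90), (456,290) and (337,277) in the crop. Square to the rail, with a wide space on both sides.

Emit:
arm_command --motion '[[[0.04,0.116,0],[0,0,0.249],-1],[[0.04,0.116,0],[0,0,0.249],-1],[[0.04,0.116,0],[0,0,0.249],-1],[[0.04,0.116,0],[0,0,0.249],-1]]'

```text
time_s: 8.3
position: [0.5516, -0.0381, 0.1684]
orientation: [0.669, 0.744, 0.003, -0.001]
force: [0.8, 1.5, -2.5]
grip_width: 0.494
grasp_force: 64.7
```

Emit:
arm_command --motion '[[[0.067,0.102,0],[0,0,0.248],-1],[[0.067,0.102,0],[0,0,0.248],-1],[[0.067,0.102,0],[0,0,0.248],-1],[[0.067,0.102,0],[0,0,0.248],-1],[[0.067,0.102,0],[0,0,0.248],-1]]'

```text
time_s: 8.72
position: [0.6415, 0.0341, 0.1666]
orientation: [0.756, 0.654, -0.001, -0.002]
force: [-0.6, -0.9, -3.1]
grip_width: 0.497
grasp_force: 64.7
```

Emit:
arm_command --motion '[[[0,0,0.02],[0,0,0],-1],[[0,0,0.04],[0,0,0],-1],[[0,0,0.05],[0,0,0],-1],[[0,0,0.05],[0,0,0],-1],[[0,0,0.05],[0,0,0],-1]]'

```text
time_s: 9.13
position: [0.6405, 0.0306, 0.1185]
orientation: [0.758, 0.653, -0.001, -0.001]
force: [0.4, 0.3, -2.9]
grip_width: 0.497
grasp_force: 64.5
```

```bash
python3 - <<'E'
from h import *
W=lambda p,z:cast('top',(np.array(p,float)+.5)/5-.5+[260,130],z)*1000
a=np.radians(-8.55);x=np.array([np.cos(a),np.sin(a)]);y=np.array([-x[1],x[0]]);c=np.array([635.5,-24.2])
for p,z in(([(359,77),(476,90),(456,290),(337,277)],.046),([(338,295),(450,305)],.004)):
    d=W(p,z)-c;print(np.round(np.c_[d@x,d@y],1).tolist(),np.round([(d@x).mean(),(d@y).mean()],1))
E
python3 plan.py 642.9,30.5,76,-8.55
```

```text
[[46.7, 23.4], [47.3, -29.1], [-44.8, -31.3], [-45.6, 21.3]] [ 0.9 -3.9]
[[-42.2, 21.1], [-40.3, -30.4]] [-41.2  -4.6]
t 9.13 pos [640.5  30.6 118.5] yaw -8.51 tilt z [-0.003 -0.    -1.   ] F [ 0.4  0.3 -2.9] w 0.497 gf 64.5
[0.0003, 0.0025, 0.0424] [-0.003, 0.001, 0.001]
```

Emit:
arm_command --motion '[[[0,0.0025,0.01],[-0.003,0,0],-1],[[0,0.0025,0.02],[-0.003,0,0],-1],[[0,0.0025,0.03],[-0.003,0,0],-1],[[0,0.0025,0.04],[-0.003,0,0],-1],[[0,0.0025,0.04],[-0.003,0,0],-1]]'

```text
time_s: 9.55
position: [0.6424, 0.0307, 0.0766]
orientation: [0.757, 0.653, -0.001, -0.0]
force: [-0.9, 0.4, -4.0]
grip_width: 0.499
grasp_force: 64.5
```

Emit:
arm_command --motion '[[[0,0,0.002],[0,0,0],-1],[[0,0,0.004],[0,0,0],-1],[[0,0,0.005],[0,0,0],-1],[[0,0,0.005],[0,0,0],-1]]'

```text
time_s: 9.88
position: [0.6443, 0.0312, 0.0752]
orientation: [0.757, 0.653, 0.001, 0.001]
force: [-2.0, -0.1, 3.9]
grip_width: 0.496
grasp_force: 65.2
```

```bash
python3 plan.py; python3 - <<'E'
from h import *
a=cv2.resize(env.camera('top')[120:240,260:420,::-1],None,fx=2.5,fy=2.5,interpolation=2)
b=cv2.resize(env.camera('side')[170:290,200:360,::-1],None,fx=2.5,fy=2.5,interpolation=2)
cv2.imwrite('pics/p6.png',np.hstack([a,b]))
E
```

```text
t 9.88 pos [644.3  31.2  75.2] yaw -8.48 tilt z [ 0.003 -0.    -1.   ] F [-2.  -0.1  3.9] w 0.496 gf 65.2
```

View pics/p6.png

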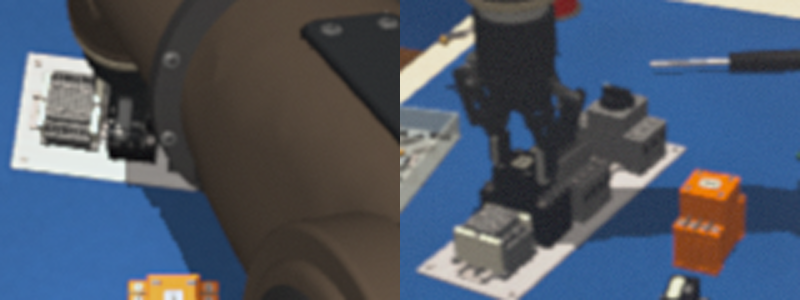

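The contactor is seated between the PSU and the terminals, and the contact force confirms it. Releasing.

Emit:
arm_command --motion '[[[0,0,0],[0,0,0],1],[[0,0,0],[0,0,0],1],[[0,0,0],[0,0,0],1],[[0,0,0],[0,0,0],1]]'

```text
time_s: 10.32
position: [0.6442, 0.031, 0.0744]
orientation: [0.757, 0.653, 0.001, 0.001]
force: [0.0, -0.2, 0.0]
grip_width: 0.996
grasp_force: 0.0
```

Emit:
arm_command --motion '[[[0,0,-0.04],[0,0,0],1],[[0,0,-0.08],[0,0,0],1],[[0,0,-0.11],[0,0,0],1],[[0,0,-0.11],[0,0,0],1],[[0,0,-0.11],[0,0,0],1]]'

```text
time_s: 10.73
position: [0.6451, 0.0313, 0.1866]
orientation: [0.758, 0.653, 0.002, 0.002]
force: [-1.0, 0.1, -0.6]
grip_width: 1.003
grasp_force: 0.0
```

```bash
python3 plan.py 369,301,140,2.5
```

```text
t 10.73 pos [645.1  31.3 186.6] yaw -8.5 tilt z [ 0.006  0.    -1.   ] F [-1.   0.1 -0.6] w 1.003 gf 0.0
[0.113, -0.157, 0.022] [0.003, -0.0, -0.096]
[0.1273, -0.1446, 0.0233] [0.003, -0.0, -0.096]
```

Emit:
arm_command --motion '[[[0.113,-0.157,0.022],[0,0,-0.096],1],[[0.113,-0.157,0.022],[0,0,-0.096],1],[[0.113,-0.157,0.022],[0,0,-0.096],1],[[0.113,-0.157,0.022],[0,0,-0.096],1],[[0.113,-0.157,0.022],[0,0,-0.096],1]]'

```text
time_s: 11.15
position: [0.5011, 0.1682, 0.1604]
orientation: [0.724, 0.689, -0.001, -0.0]
force: [1.4, 0.2, -0.0]
grip_width: 0.995
grasp_force: 0.0
```

Emit:
arm_command --motion '[[[0.127,-0.145,0.023],[0,0,-0.096],1],[[0.127,-0.145,0.023],[0,0,-0.096],1],[[0.127,-0.145,0.023],[0,0,-0.096],1],[[0.127,-0.145,0.023],[0,0,-0.096],1],[[0.127,-0.145,0.023],[0,0,-0.096],1]]'

```text
time_s: 11.57
position: [0.3631, 0.3021, 0.1374]
orientation: [0.69, 0.724, -0.0, 0.0]
force: [0.3, 1.0, 0.3]
grip_width: 1.0
grasp_force: 0.0
```

Emit:
arm_command --motion '[[[0,0,0],[0,0,0],1],[[0,0,0],[0,0,0],1],[[0,0,0],[0,0,0],1],[[0,0,0],[0,0,0],1]]'

```text
time_s: 11.9
position: [0.368, 0.299, 0.1381]
orientation: [0.692, 0.722, 0.0, 0.001]
force: [1.0, -0.4, 0.3]
grip_width: 1.001
grasp_force: 0.0
```

```bash
python3 plan.py 369,301,59,3; python3 - <<'E'
from h import *
cv2.imwrite('pics/top_f7.png',env.camera('top')[:,:,::-1]);i=cv2.imread('pics/top_f7.png')
cv2.imwrite('pics/p7.png',np.vstack([cv2.resize(i[130:210,260:420],None,fx=4,fy=4,interpolation=2),cv2.resize(i[240:310,120:280],None,fx=4,fy=4,interpolation=2)]))
E
```

```text
t 11.9 pos [368.  299.  138.1] yaw 2.39 tilt z [ 0.002 -0.001 -1.   ] F [ 1.  -0.4  0.3] w 1.001 gf 0.0
[0.002, 0.001, 0.0791] [0.002, 0.001, -0.011]
```

View pics/p7.png

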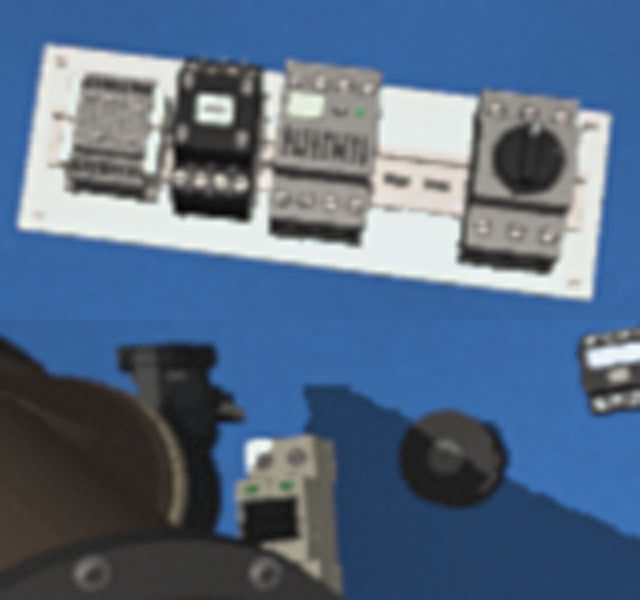

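Contactor seated with its window at crop (213,108). The breaker slot is free between the PSU and the switch, and the gripper is over the white breaker, clear of the reel.

Emit:
arm_command --motion '[[[0.002,0.001,0.04],[0,0,-0.011],1],[[0.002,0.001,0.078],[0,0,-0.011],1],[[0.002,0.001,0.078],[0,0,-0.011],1],[[0.002,0.001,0.078],[0,0,-0.011],1],[[0.002,0.001,0.078],[0,0,-0.011],1]]'

```text
time_s: 12.37
position: [0.3688, 0.3025, 0.0619]
orientation: [0.688, 0.726, 0.001, 0.001]
force: [-0.5, 0.0, -0.2]
grip_width: 0.996
grasp_force: 0.0
```

Emit:
arm_command --motion '[[[0,0,0],[0,0,0],-1],[[0,0,0],[0,0,0],-1],[[0,0,0],[0,0,0],-1],[[0,0,0],[0,0,0],-1],[[0,0,0],[0,0,0],-1]]'

```text
time_s: 12.78
position: [0.3687, 0.3028, 0.0621]
orientation: [0.687, 0.726, 0.002, 0.001]
force: [-1.6, -1.9, 14.2]
grip_width: 0.508
grasp_force: 59.8
```

```bash
python3 plan.py
```

```text
t 12.78 pos [368.7 302.8  62.1] yaw 3.16 tilt z [ 0.004  0.    -1.   ] F [-1.6 -1.9 14.2] w 0.508 gf 59.8
```

Emit:
arm_command --motion '[[[0,0,-0.03],[0,0,0],-1],[[0,0,-0.07],[0,0,0],-1],[[0,0,-0.11],[0,0,0],-1],[[0,0,-0.11],[0,0,0],-1],[[0,0,-0.11],[0,0,0],-1]]'

```text
time_s: 13.2
position: [0.369, 0.3033, 0.1731]
orientation: [0.688, 0.726, 0.003, 0.001]
force: [0.0, 0.8, -2.9]
grip_width: 0.51
grasp_force: 64.0
```

```bash
python3 plan.py 626.6,-83.3,172,-8.55
```

```text
t 13.2 pos [369.  303.3 173.1] yaw 3.12 tilt z [ 0.006  0.003 -1.   ] F [ 0.   0.8 -2.9] w 0.51 gf 64.0
[-0.133, 0.079, 0.001] [0.002, -0.001, 0.068]
[-0.128, 0.087, 0.0] [0.002, -0.001, 0.068]
[-0.1215, 0.0965, 0.0007] [0.002, -0.001, 0.068]
```

Emit:
arm_command --motion '[[[-0.133,0.079,0],[0,0,0.068],-1],[[-0.133,0.079,0],[0,0,0.068],-1],[[-0.133,0.079,0],[0,0,0.068],-1],[[-0.133,0.079,0],[0,0,0.068],-1]]'

```text
time_s: 13.53
position: [0.4549, 0.1698, 0.1696]
orientation: [0.712, 0.702, -0.001, 0.001]
force: [0.7, 0.1, -2.6]
grip_width: 0.508
grasp_force: 64.0
```

Emit:
arm_command --motion '[[[-0.128,0.087,0],[0,0,0.068],-1],[[-0.128,0.087,0],[0,0,0.068],-1],[[-0.128,0.087,0],[0,0,0.068],-1],[[-0.128,0.087,0],[0,0,0.068],-1]]'

```text
time_s: 13.87
position: [0.54, 0.0403, 0.1696]
orientation: [0.736, 0.677, -0.001, 0.001]
force: [0.8, -0.4, -1.3]
grip_width: 0.507
grasp_force: 64.0
```

Emit:
arm_command --motion '[[[-0.121,0.096,0],[0,0,0.068],-1],[[-0.121,0.096,0],[0,0,0.068],-1],[[-0.121,0.096,0],[0,0,0.068],-1],[[-0.121,0.096,0],[0,0,0.068],-1],[[-0.121,0.096,0],[0,0,0.068],-1]]'

```text
time_s: 14.28
position: [0.6267, -0.0922, 0.1689]
orientation: [0.761, 0.649, -0.001, 0.002]
force: [-0.4, -1.7, -1.6]
grip_width: 0.508
grasp_force: 64.0
```

Emit:
arm_command --motion '[[[0,0,0.02],[0,0,0],-1],[[0,0,0.03],[0,0,0],-1],[[0,0,0.03],[0,0,0],-1],[[0,0,0.03],[0,0,0],-1],[[0,0,0.03],[0,0,0],-1]]'

```text
time_s: 14.7
position: [0.6252, -0.0829, 0.1415]
orientation: [0.757, 0.653, 0.001, 0.001]
force: [-0.6, -0.3, -1.9]
grip_width: 0.505
grasp_force: 63.9
```

```bash
python3 plan.py 626.9,-81.5,100,-8.55
```

```text
t 14.7 pos [625.2 -82.9 141.5] yaw -8.49 tilt z [ 0.002 -0.    -1.   ] F [-0.6 -0.3 -1.9] w 0.505 gf 63.9
[0.0017, 0.0014, 0.0415] [0.002, -0.0, 0.001]
```

Emit:
arm_command --motion '[[[0.0015,0.001,0.02],[0,0,0],-1],[[0.0015,0.001,0.04],[0,0,0],-1],[[0.0015,0.001,0.05],[0,0,0],-1],[[0.0015,0.001,0.05],[0,0,0],-1],[[0.0015,0.001,0.05],[0,0,0],-1]]'

```text
time_s: 15.12
position: [0.6267, -0.0821, 0.0917]
orientation: [0.758, 0.653, 0.001, 0.001]
force: [0.1, -0.1, -1.0]
grip_width: 0.511
grasp_force: 63.9
```

```bash
python3 plan.py 626.9,-81.5,65,-8.55
```

```text
t 15.12 pos [626.7 -82.1  91.7] yaw -8.53 tilt z [ 0.002 -0.    -1.   ] F [ 0.1 -0.1 -1. ] w 0.511 gf 63.9
[0.0007, 0.0001, 0.0267] [0.002, 0.0, 0.0]
```

Emit:
arm_command --motion '[[[0,0,0.01],[0,0,0],-1],[[0,0,0.018],[0,0,0],-1],[[0,0,0.023],[0,0,0],-1],[[0,0,0.023],[0,0,0],-1],[[0,0,0.023],[0,0,0],-1]]'

```text
time_s: 15.53
position: [0.6265, -0.0823, 0.0679]
orientation: [0.758, 0.652, 0.0, 0.001]
force: [-0.2, 0.1, -2.3]
grip_width: 0.506
grasp_force: 64.0
```

Emit:
arm_command --motion '[[[0,0,0.002],[0,0,0],-1],[[0,0,0.003],[0,0,0],-1],[[0,0,0.004],[0,0,0],-1],[[0,0,0.004],[0,0,0],-1]]'

```text
time_s: 15.87
position: [0.6272, -0.0822, 0.0662]
orientation: [0.758, 0.652, 0.001, 0.001]
force: [-5.9, 0.0, 13.3]
grip_width: 0.508
grasp_force: 65.7
```

```bash
python3 plan.py; python3 - <<'E'
from h import *
b=cv2.resize(env.camera('side')[170:290,200:360,::-1],None,fx=4,fy=4,interpolation=2)
cv2.imwrite('pics/p8.png',b)
E
```

```text
t 15.87 pos [627.2 -82.2  66.2] yaw -8.55 tilt z [ 0.003 -0.001 -1.   ] F [-5.9  0.  13.3] w 0.508 gf 65.7
```

View pics/p8.png

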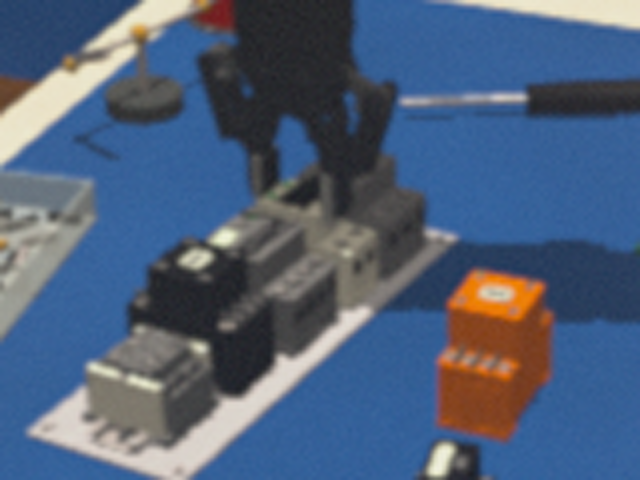

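The breaker stands seated between the PSU and the switch, at crop (345,260). The contact height agrees.

Emit:
arm_command --motion '[[[0,0,0],[0,0,0],1],[[0,0,0],[0,0,0],1],[[0,0,0],[0,0,0],1],[[0,0,0],[0,0,0],1]]'

```text
time_s: 16.25
position: [0.6268, -0.0823, 0.0643]
orientation: [0.758, 0.652, 0.001, 0.001]
force: [0.0, 0.7, 0.4]
grip_width: 0.998
grasp_force: 0.0
```

Emit:
arm_command --motion '[[[0,0,-0.04],[0,0,0],1],[[0,0,-0.08],[0,0,0],1],[[0,0,-0.11],[0,0,0],1],[[0,0,-0.11],[0,0,0],1],[[0,0,-0.11],[0,0,0],1]]'

```text
time_s: 16.67
position: [0.6278, -0.0822, 0.1765]
orientation: [0.758, 0.652, 0.002, 0.002]
force: [-1.0, -0.3, -0.4]
grip_width: 1.0
grasp_force: 0.0
```

```bash
python3 plan.py 451.5,119.5,120,7
```

```text
t 16.67 pos [627.8 -82.2 176.5] yaw -8.54 tilt z [ 0.006 -0.001 -1.   ] F [-1.  -0.3 -0.4] w 1.0 gf 0.0
[0.087, -0.102, 0.028] [0.003, 0.0, -0.136]
[0.0994, -0.0899, 0.0275] [0.003, 0.001, -0.135]
```

Emit:
arm_command --motion '[[[0.087,-0.102,0.028],[0,0,-0.136],1],[[0.087,-0.102,0.028],[0,0,-0.136],1],[[0.087,-0.102,0.028],[0,0,-0.136],1],[[0.087,-0.102,0.028],[0,0,-0.136],1]]'

```text
time_s: 17.0
position: [0.5329, 0.0238, 0.1437]
orientation: [0.71, 0.705, -0.001, -0.002]
force: [-0.3, 0.4, 0.2]
grip_width: 0.999
grasp_force: 0.0
```

Emit:
arm_command --motion '[[[0.099,-0.09,0.028],[0,0,-0.135],1],[[0.099,-0.09,0.028],[0,0,-0.135],1],[[0.099,-0.09,0.028],[0,0,-0.135],1],[[0.099,-0.09,0.028],[0,0,-0.135],1],[[0.099,-0.09,0.028],[0,0,-0.135],1]]'

```text
time_s: 17.42
position: [0.4462, 0.1215, 0.1164]
orientation: [0.66, 0.751, -0.001, -0.001]
force: [-0.1, 0.3, -0.4]
grip_width: 1.0
grasp_force: 0.0
```

Emit:
arm_command --motion '[[[0,0,0],[0,0,0],1],[[0,0,0],[0,0,0],1],[[0,0,0],[0,0,0],1],[[0,0,0],[0,0,0],1]]'

```text
time_s: 17.75
position: [0.4508, 0.1181, 0.1178]
orientation: [0.664, 0.748, 0.001, 0.001]
force: [-0.3, -0.3, -0.2]
grip_width: 1.003
grasp_force: 0.0
```

```bash
python3 plan.py 451.5,119.5,38,7; python3 - <<'E'
from h import *
cv2.imwrite('pics/top_f9.png',env.camera('top')[:,:,::-1]);i=cv2.imread('pics/top_f9.png')
b=env.camera('side')[240:320,270:400,::-1]
cv2.imwrite('pics/p9.png',np.vstack([cv2.resize(i[132:207,260:420],(800,375),interpolation=2),np.hstack([cv2.resize(i[220:275,240:330],(360,220),interpolation=2),cv2.resize(b,(440,220),interpolation=2)])]))
E
```

```text
t 17.75 pos [450.8 118.1 117.8] yaw 6.86 tilt z [ 0.002 -0.    -1.   ] F [-0.3 -0.3 -0.2] w 1.003 gf 0.0
[0.0014, 0.0007, 0.0798] [0.002, 0.001, -0.003]
```

View pics/p9.png

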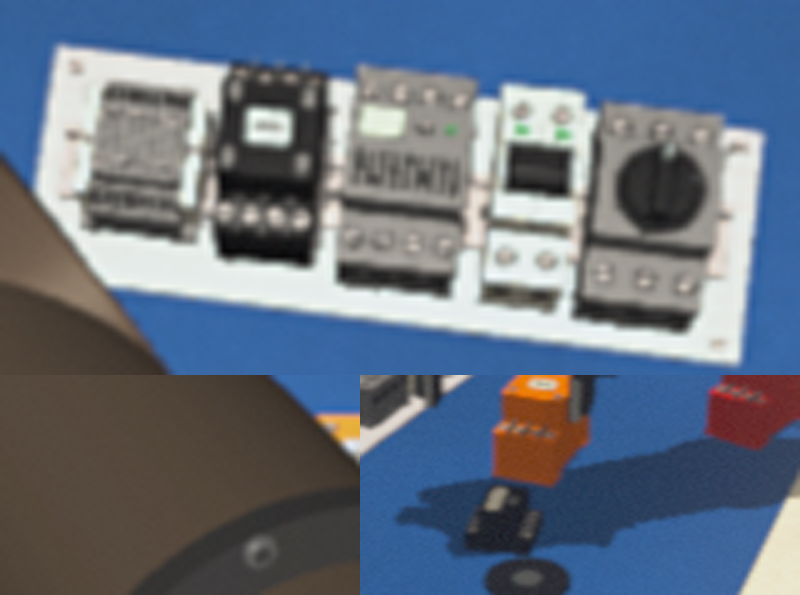

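```bash
python3 - <<'E'
from h import *
print(proj('side',[[.4515,.1195,.019],[.4515,.1195,.038],[.451,.118,.107],[.451+.05,.118,.107],[.451-.05,.118,.107]]).round(1))
W=lambda p,z:cast('top',(np.array(p,float)+.5)/5-.5+[260,132],z)*1000
a=np.radians(-8.55);x=np.array([np.cos(a),np.sin(a)]);y=np.array([-x[1],x[0]]);c=np.array([635.5,-24.2])
for p,z in(([(266,126)],.080),([(225,75),(322,85),(315,190),(220,185)],.08),([(217,252),(315,262)],.004),([(482,303),(556,308)],.004),([(576,318),(195,240)],.004)):
    w=W(p,z);d=w-c;print(w.mean(0).round(1),np.round(np.c_[d@x,d@y],1).tolist())
d=np.array([644.3,31.2])-c;print('tcp',d@x,d@y)
E
```

```text
[[312.3 291.3]
 [312.3 284.2]
 [312.8 257.5]
 [291.1 253.3]
 [334.9 261.8]]
[646.8  33.2] [[2.6, 58.4]]
[643.4  31.3] [[23.0, 78.9], [23.8, 37.0], [-22.8, 33.9], [-25.8, 74.4]]
[610.9  35.8] [[-33.8, 78.3], [-32.8, 33.0]]
[585.5 -79.7] [[-42.2, -45.4], [-40.2, -79.3]]
[599.4 -18.6] [[-43.7, -88.9], [-29.5, 89.2]]
tcp 0.4657483510620626 56.09262944873847
```

Emit:
arm_command --motion '[[[0.001,0.001,0.04],[0,0,0],1],[[0.001,0.001,0.077],[0,0,0],1],[[0.001,0.001,0.077],[0,0,0],1],[[0.001,0.001,0.077],[0,0,0],1],[[0.001,0.001,0.077],[0,0,0],1]]'

```text
time_s: 18.27
position: [0.4515, 0.1204, 0.0421]
orientation: [0.663, 0.749, 0.001, 0.001]
force: [0.4, 0.5, 1.0]
grip_width: 1.002
grasp_force: 0.0
```

Emit:
arm_command --motion '[[[0,0,0],[0,0,0],-1],[[0,0,0],[0,0,0],-1],[[0,0,0],[0,0,0],-1],[[0,0,0],[0,0,0],-1],[[0,0,0],[0,0,0],-1]]' --newtons 40

```text
time_s: 18.68
position: [0.4513, 0.1202, 0.0415]
orientation: [0.663, 0.749, 0.001, 0.001]
force: [-0.5, 0.0, 7.5]
grip_width: 0.3
grasp_force: 6.9
```

Emit:
arm_command --motion '[[[0,0,0],[0,0,0],-1],[[0,0,0],[0,0,0],-1],[[0,0,0],[0,0,0],-1]]'

```text
time_s: 18.93
position: [0.4513, 0.1202, 0.0416]
orientation: [0.663, 0.749, 0.001, 0.001]
force: [-1.6, -1.0, 10.8]
grip_width: 0.284
grasp_force: 38.9
```

```bash
python3 plan.py
```

```text
t 18.93 pos [451.3 120.2  41.6] yaw 6.99 tilt z [ 0.003 -0.001 -1.   ] F [-1.6 -1.  10.8] w 0.284 gf 38.9
```

Emit:
arm_command --motion '[[[0,0,-0.04],[0,0,0],-1],[[0,0,-0.08],[0,0,0],-1],[[0,0,-0.12],[0,0,0],-1],[[0,0,-0.12],[0,0,0],-1],[[0,0,-0.12],[0,0,0],-1]]'

```text
time_s: 19.35
position: [0.4522, 0.1206, 0.1631]
orientation: [0.663, 0.749, 0.002, 0.002]
force: [0.2, -0.7, -1.7]
grip_width: 0.287
grasp_force: 40.5
```

```bash
python3 plan.py 643.9,31.3,162,-8.55
```

```text
t 19.35 pos [452.2 120.6 163.1] yaw 6.95 tilt z [ 0.007  0.001 -1.   ] F [ 0.2 -0.7 -1.7] w 0.287 gf 40.5
[-0.056, 0.09, 0.001] [0.003, -0.0, 0.135]
[-0.0433, 0.0962, 0.0011] [0.004, -0.001, 0.136]
```

Emit:
arm_command --motion '[[[-0.056,0.09,0],[0,0,0.135],-1],[[-0.056,0.09,0],[0,0,0.135],-1],[[-0.056,0.09,0],[0,0,0.135],-1]]'

```text
time_s: 19.6
position: [0.5496, 0.0726, 0.1598]
orientation: [0.713, 0.701, 0.0, 0.001]
force: [0.8, -0.6, -0.3]
grip_width: 0.287
grasp_force: 40.5
```

Emit:
arm_command --motion '[[[-0.043,0.096,0],[0,0,0.136],-1],[[-0.043,0.096,0],[0,0,0.136],-1],[[-0.043,0.096,0],[0,0,0.136],-1],[[-0.043,0.096,0],[0,0,0.136],-1],[[-0.043,0.096,0],[0,0,0.136],-1]]'

```text
time_s: 20.02
position: [0.642, 0.0303, 0.1588]
orientation: [0.758, 0.652, -0.001, -0.0]
force: [-0.4, 1.4, -1.2]
grip_width: 0.288
grasp_force: 40.5
```

Emit:
arm_command --motion '[[[0,0,0.01],[0,0,0],-1],[[0,0,0.02],[0,0,0],-1],[[0,0,0.02],[0,0,0],-1],[[0,0,0.02],[0,0,0],-1],[[0,0,0.02],[0,0,0],-1]]'

```text
time_s: 20.43
position: [0.6419, 0.0317, 0.1412]
orientation: [0.758, 0.653, 0.0, 0.001]
force: [0.4, 0.7, -0.8]
grip_width: 0.292
grasp_force: 40.5
```

```bash
python3 plan.py 643.9,31.0,123,-8.55; python3 - <<'E'
from h import *
b=cv2.resize(env.camera('side')[170:290,200:360,::-1],None,fx=4,fy=4,interpolation=2)
cv2.imwrite('pics/p10.png',b)
E
```

```text
t 20.43 pos [641.9  31.7 141.2] yaw -8.5 tilt z [ 0.002 -0.    -1.   ] F [ 0.4  0.7 -0.8] w 0.292 gf 40.5
[-0.0004, 0.0021, 0.0182] [0.002, 0.0, 0.001]
```

View pics/p10.png

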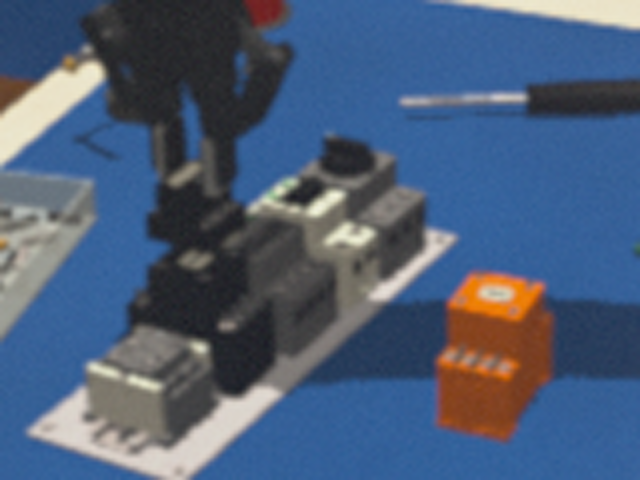

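The aux is held upright straight above the contactor top (about (195,215) over (195,260)). Lowering.

Emit:
arm_command --motion '[[[0,0.002,0.01],[0,0,0],-1],[[0,0.002,0.016],[0,0,0],-1],[[0,0.002,0.018],[0,0,0],-1],[[0,0.002,0.018],[0,0,0],-1],[[0,0.002,0.018],[0,0,0],-1]]'

```text
time_s: 20.9
position: [0.6443, 0.031, 0.1231]
orientation: [0.758, 0.653, 0.0, 0.001]
force: [0.1, -0.1, -0.2]
grip_width: 0.292
grasp_force: 40.5
```

Emit:
arm_command --motion '[[[0,0,0.001],[0,0,0],-1],[[0,0,0.002],[0,0,0],-1],[[0,0,0.003],[0,0,0],-1],[[0,0,0.003],[0,0,0],-1]]'

```text
time_s: 21.23
position: [0.6449, 0.0312, 0.1217]
orientation: [0.758, 0.652, 0.001, 0.001]
force: [-3.4, -0.3, 9.8]
grip_width: 0.287
grasp_force: 41.7
```

```bash
python3 plan.py
```

```text
t 21.23 pos [644.9  31.2 121.7] yaw -8.55 tilt z [ 0.003 -0.    -1.   ] F [-3.4 -0.3  9.8] w 0.287 gf 41.7
```

Emit:
arm_command --motion '[[[0,0,-0.001],[0,0,0],-1],[[0,0,-0.001],[0,0,0],1],[[0,0,-0.001],[0,0,0],1],[[0,0,-0.001],[0,0,0],1],[[0,0,-0.001],[0,0,0],1]]'

```text
time_s: 21.65
position: [0.6443, 0.031, 0.1211]
orientation: [0.758, 0.652, 0.001, 0.001]
force: [-0.3, -0.1, 0.2]
grip_width: 0.843
grasp_force: 0.0
```

Emit:
arm_command --motion '[[[0,0,0],[0,0,0],1],[[0,0,-0.02],[0,0,0],1],[[0,0,-0.05],[0,0,0],1],[[0,0,-0.08],[0,0,0],1],[[0,0,-0.08],[0,0,0],1]]'

```text
time_s: 22.07
position: [0.6471, 0.032, 0.2075]
orientation: [0.758, 0.652, 0.004, 0.003]
force: [0.9, 1.4, 2.1]
grip_width: 1.003
grasp_force: 0.0
```

Emit:
arm_command --motion '[[[0.05,-0.12,0],[0,0,0],1],[[0.05,-0.12,0],[0,0,0],1],[[0.05,-0.12,0],[0,0,0],1],[[0.1,-0.17,0],[0,0,0],1],[[0.1,-0.17,0],[0,0,0],1]]'

```text
time_s: 22.48
position: [0.4885, 0.1566, 0.2011]
orientation: [0.758, 0.653, 0.001, 0.001]
force: [1.2, 1.6, 1.1]
grip_width: 0.995
grasp_force: 0.0
```

Emit:
arm_command --motion '[[[0.05,-0.02,0],[0,0,0],1],[[0.05,-0.02,0],[0,0,0],1],[[0.05,-0.02,0],[0,0,0],1]]'

```text
time_s: 22.73
position: [0.4769, 0.2123, 0.2014]
orientation: [0.756, 0.655, 0.002, 0.0]
force: [-0.6, -0.5, 0.9]
grip_width: 1.001
grasp_force: 0.0
```

```bash
python3 plan.py; python3 - <<'E'
from h import *
i=env.camera('top')[:,:,::-1]
b=cv2.resize(env.camera('side')[170:290,200:360,::-1],(300,225),interpolation=2)
c=np.zeros((225,800,3),np.uint8);c[:,:300]=b;c[:,300:]=cv2.resize(i[100:325,80:580],(500,225))
cv2.imwrite('pics/p11.png',np.vstack([cv2.resize(i[132:207,260:420],(800,375),interpolation=2),c]))
E
```

```text
t 22.73 pos [476.9 212.3 201.4] yaw -8.16 tilt z [ 0.003  0.002 -1.   ] F [-0.6 -0.5  0.9] w 1.001 gf 0.0
```

View pics/p11.png

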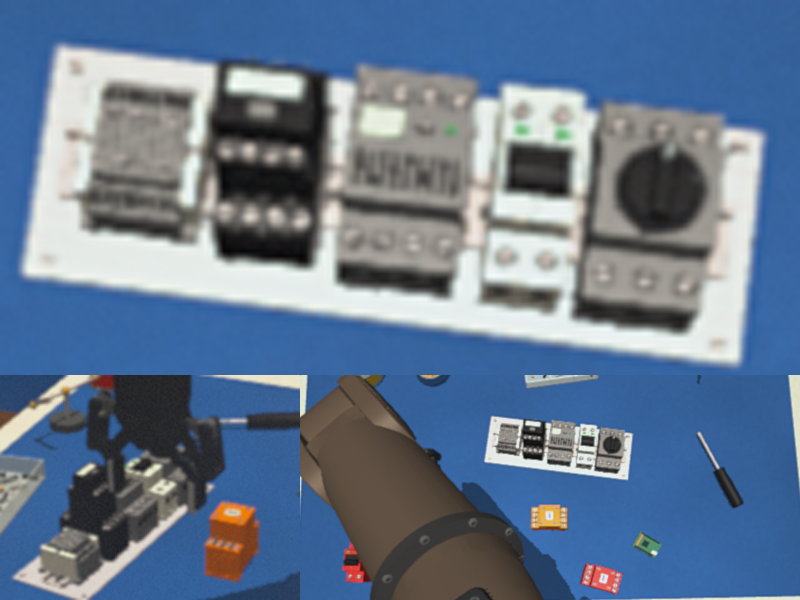

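The top view shows terminals, contactor with the aux on top (label at (265,82)), PSU, breaker and switch, square and with even gaps. The arm is clear of everything. Handing in.

```bash
python3 -c "
from workcell import env
print(env.finish_job())"
```

```text
the job is handed in; nothing more can be done
None
```

The breaker, power supply and contactor are seated on the rail in order with gaps of roughly 8 to 13 mm. The auxiliary block stands centred on the contactor, the meter, reel and screwdriver were not touched, and the job is handed in at about 23 s; the hand-in returned no verdict.

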